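Hang the blue radio on the display hook and lock it with the clip

TASK

Hang the blue portable radio by its handle on the hook of the display stand, under the lamp bar, upright with its dial and speaker facing out along the hook, and let go of it. Then take the yellow-gripped spring clip from its wooden block and push it straight down through the hole in the hook's end until it is fully home, with its sprung leg snapped round the pin, so that visitors cannot take the radio off. Do not tip the radio over on the way, and leave all the other exhibits and things where they stand.

Things in the scene. Friction and masses are not known exactly. Their poses are not given: they have to be found in the camera images.
- radio: Blue portable radio, 45 x 150 x 90 mm (x, y, z) without its handle, 0.3 to 0.55 kg, standing upright on the table. Origin: centre of its underside; z up; the front with dial and round black speaker looks along -x. A rigid steel loop handle stands on its top centre.
- radio_bar (a point): Middle of the underside of the handle's bar, at (0, 0, 132) mm in the radio's frame; it is to rest on the hook. The handle is an upright loop in the y-z plane, 60 mm wide over the flat outsides of its uprights, 12 mm thick in x, top at z = 142 mm. Its opening, for the hook to pass along x, is 44 mm wide and 42 mm high. Gripped across the uprights (along y), the opening stays free.
- radio_front (a point): Centre of the radio's front face, at (-22.5, 0, 45) mm in the radio's frame.
- stand: Fixed display stand: dark wooden base plate (x = -50 to 75 mm, y = -70 to 70 mm, 12 mm thick), steel post 22 mm square at x = 41 to 63 mm, a hook and above it a lamp bar. Origin on the table straight below the hook's seat; z up; the hook points along its -x, to the robot's left.
- hook_seat (a point): Top of the hook's round level seat, at (0, 0, 206) mm in the stand's frame, same axes; the underside of the handle bar is to rest here. Seat: 12 mm in diameter, axis at z = 200 mm, free from x = -14 to 41 mm. Before it is the thicker square pin end, x = -46 to -14 mm, y = -9 to 9 mm, z = 196 to 214 mm: the bar must pass over it, 8 mm higher than the seat.
- lamp (a point): Middle of the underside of the lamp bar, at (24, 0, 274.5) mm in the stand's frame. The bar spans x = 12 to 36 mm, y = -120 to 120 mm, z = 274.5 to 296 mm. A gripper pointing straight down over the seat would strike it; one leaning back towards -x by 30 to 35 degrees (pointing down and to +x) passes.
- hole_mouth (a point): Centre of the upper mouth of the cross hole in the pin, at (-30, 0, 214) mm in the stand's frame (same axes). The hole is vertical, 8 mm across, right through the 18 mm thick pin, with a 1.5 mm chamfer.
- block: Fixed block of light wood, 60 x 70 x 62 mm (x, y, z), with a slot from top to bottom in which the clip stands, with the clip's x axis along the block's. Origin: centre of its underside.
- clip: Spring clip, 0.06 kg, upright in the block, its yellow grip resting on the block's top. Origin: on the straight leg's axis at the grip's underside; z up. Grip: x = -8 to 8, y = -8 to 18, z = 0 to 28 mm. Straight leg: 5 mm in diameter, to z = -54.5 mm. Sprung leg: 4 mm wire at +y, 8 mm from the straight leg (axes) at its narrowest, z = -22 mm, flaring out to z = -40 mm.
- clip_tip (a point): End of the clip's straight leg, at (0, 0, -54.5) mm in the clip's frame; this goes first into the hole, clip upright, its x axis along the stand's x (half a turn round is as good): the sprung leg then slides down the pin's flank. Home is when the grip's underside rests on the pin (clip origin at the hole mouth). The snap takes about 3 to 12 N of push.
- clip_leg (a joint): Angle of the clip's sprung leg, rad: 0 relaxed, positive when spread away from the straight leg; stiffness 1.2 N m/rad. It spreads to 0.05 to 0.15 while passing the pin and springs back to 0 to 0.06 when home.
- black_radio: Bystander: black radio without handle, 45 x 150 x 90 mm, origin at the centre of its underside.
- camera: Bystander: black camera, 40 x 100 x 64 mm with a lens 22 mm long to -x; origin at the centre of its underside.
- glue: Bystander: white glue bottle, 44 mm in diameter, 100 mm high; origin at the centre of its underside.
- mug: Bystander: white mug, 72 mm in diameter, 75 mm high, handle at +y; origin at the centre of its underside.
- jar: Bystander: amber jar, 52 mm in diameter, 55 mm high; origin at the centre of its underside.
- film_can: Bystander: aluminium film can, 34 mm in diameter, 50 mm high; origin at the centre of its underside.
- tin: Bystander: brass tin, 44 mm in diameter, 32 mm high, on the stand's base plate; origin at the centre of its underside.
Things that resemble listed ones, but are neither listed nor needed, are in the scene too. What is meant by the radio is not orange, and is the smaller of those in its own colour.

How it is judged:
By the outcome, as a careful person would: the job done as asked, in the order asked, and still so for the second after the job is handed in, with the robot touching nothing.
It also fails if it takes over 61 s, if anything falls off the work surface, if the arm or the gripper's body presses on something with over 40 N, if the wrist force passes 120 N, or if a joint passes its speed limit or range.

ROBOT

A 6-joint arm with a two-finger parallel gripper is mounted at the origin on the work surface. World frame = base frame: x ahead of the robot, y to its left, z up, the work surface at z = 0. Lengths are in m, angles in rad, forces in N, time in s.
With the tool pointing down it reaches from about 0.4 to 0.825 m from the base axis. Payload 7 kg.
Tool frame: the origin (TCP) lies on the centre line of the jaws, within the pads' length; the fingertips stand tip_reach ahead of it and the grasp point (between the pads) is the TCP (tip_reach is the distance from the TCP to the fingertips, in m); z points along the fingers, y is the line along which they close (so a half turn about z gives the same grasp; the last joint's range is limited). The gripper opens to 88 mm and grips with 3 to 60 N. Pads are 19 mm wide; open, the fingers measure 130 mm over their backs; the gripper's body (78 mm by 193 mm) begins 47 mm behind the grasp point.
Start: joints at [1.445, 0.359, 0.012, 0, -1.224, -0.288], TCP at [0.271, 0.618, 0.246] pointing down, gripper open.
Joint ranges: [-3.07, 3.07], [-1.43, 2.12], [-1.02, 1.25], [-3.03, 1.67], [-3.05, -0], [-3.03, 3.03]. Speed limits (rad/s): [2.39, 2.39, 3.01, 3.14, 3.14, 3.14].

INTERFACE

Orientations are given as [roll, pitch, yaw] about the fixed x, y, z axes, in that order (R = Rz(yaw) Ry(pitch) Rx(roll)).
In Python, from station import get_state, grab_frame, calibration, job_done, find_in, mark_of, tip_reach gives the robot as it stands.
- The arm moves only by the shell command python3 -m handwheel 'ROWS' [OPENING] [FORCE]. ROWS is JSON, a list of rows, each an object with "delta_pos": the shift along the world's x, y, z in units of 30 mm (1.0 is 30 mm), a list of three; "dr": the turn, a rotation vector about the world's x, y, z in degrees, a list of three. In form: [{"delta_pos": [tx, ty, tz], "dr": [rx, ry, rz]}, ...]. A call has 1 to 10 rows; each row shifts and turns the commanded pose from where the row before left it; what a row does not reach is not made up. A row lasts 1/10 s, in which the tool goes at most 50 mm and 8.59 degrees, less where a joint would pass 70% of its speed; a pose out of reach is approached as far as the arm can. A call is refused whole if a number of a shift passes 1 or a number of a turn 8.59, either way. A call with a gripper value outside its range is refused whole. OPENING is the closure, from -1 (fully open) to 1 (shut), set as the call begins (- or left out, the last holds). The fingers move at their own pace and stop on an object; FORCE is the grip in N (left out, the last holds). Time passes only in rows, so rows that do not move let the fingers close. It gives the time, the measured TCP pose, the force, the opening and the grip force at its end, in the units of the state.
- get_state(): the state, without advancing time (a new reading comes with each control period).
- grab_frame(name): name is "side" or "top"; returns the picture (480x640x3 uint8, red, green, blue); there is no depth.
- calibration(name): a dict with "fx", "fy", "cx", "cy" (pixels), "k1" (the pictures are not rectified: a ray, as slopes to the right and down, at radius r is drawn at 1 + k1 r^2 times it, then the intrinsics apply), "extrinsics" (4x4, takes a point from world to camera coordinates). Camera axes: x right, y down, z forward; pixel columns grow to the right and rows downward; lengths in m; the calibration is good to about 2 mm. A picture is of the moment at which its call begins. calibration takes no time and is no camera call.
- job_done(): hands the job in; it is judged then, once.
Trained networks look in the newest picture that a camera, given by its name, has taken for a name from the list of things; names that differ only in an ending like _2 or _b are one class to them, and where a whole thing is asked for, a point or a joint stands for the part that bears it (a point fixed in the world has none). Each returns a list of dicts, best first, with "conf" (0 to 1); they miss things now and then, are a little off and sometimes report something else, mostly with a low value. They report only what shows in the picture. A call takes as long as a camera call. They do not tell look-alikes from the thing itself.
- find_in(camera, query): "location" ([column, row] in pixels, amid what is visible of it).
- mark_of(camera, query): "location" ([column, row] in pixels: a listed point, or the origin of a listed thing).
The state is a dict: "t": time; "q": joint angles; "qd": joint speeds; "joint_efforts": joint torques, N m; "eef_pos": TCP position; "ee_rot": TCP orientation; "force": force on the tool from outside, world axes, zero at the start; "moment": the same for the moment, N m; "width": finger opening in m; "gripper_force": force on a finger pad.
Only numpy, scipy, OpenCV 4.12 (cv2) and the standard library are available. Lean on these libraries where they do the work, as an engineer would, in place of code of your own. Each camera call takes 0.05 s, during which the arm holds its last target. There are 200 camera calls.

## Working session

There is one attempt and no reset: what is moved stays moved. The work goes in short steps, Python scripts to look and compute and a shell command to move; the robot and the scene stay as the last step left them, time stands still between calls to the robot, and variables do not carry over. Pictures are saved under pics/ and viewed, at most 10 in all, crops included, and the job is handed in when it is done.

```bash
mkdir -p pics; cat > h.py <<'E'
import numpy as np, cv2
from station import *
def ray(cam,px):
    c=calibration(cam); E=np.array(c["extrinsics"])
    d=np.array([(px[0]-c["cx"])/c["fx"],(px[1]-c["cy"])/c["fy"]]); u=d.copy()
    for _ in range(30): u=d/(1+c["k1"]*(u@u))
    R,t=E[:3,:3],E[:3,3]
    v=R.T@np.array([u[0],u[1],1]); return -R.T@t, v/np.linalg.norm(v)
def tri(p1,p2,c1="side",c2="top"):
    o1,a=ray(c1,p1);o2,b=ray(c2,p2)
    s=np.linalg.lstsq(np.c_[a,-b],o2-o1,rcond=None)[0]
    x,y=o1+s[0]*a,o2+s[1]*b
    return (x+y)/2,np.linalg.norm(x-y)
def proj(cam,P):
    c=calibration(cam);E=np.array(c["extrinsics"]);p=E[:3,:3]@np.array(P)+E[:3,3];u=p[:2]/p[2]
    u=u*(1+c["k1"]*(u@u)); return np.array([u[0]*c["fx"]+c["cx"],u[1]*c["fy"]+c["cy"]])
def atz(cam,px,z):
    o,v=ray(cam,px); return o+v*(z-o[2])/v[2]
def snap(cam,fn):
    f=grab_frame(cam); cv2.imwrite("pics/"+fn,f[:,:,::-1]); return f
E
python3 - <<'E'
from h import *
print(tip_reach if not callable(tip_reach) else tip_reach())
s=get_state();print(s["t"],s["eef_pos"],s["ee_rot"],s["force"])
for c in("side","top"):
    snap(c,c+"0.png"); print(c,"campos",ray(c,(320,240))[0].round(3),ray(c,(320,240))[1].round(2))
    for q in("radio","radio_bar","radio_front","stand","hook_seat","lamp","hole_mouth","block","clip","clip_tip"):
        print(c,q,[(np.round(d["location"],1).tolist(),round(d["conf"],2)) for d in mark_of(c,q)[:4]])
E
```

```text
0.019
0.0 [0.27126495 0.61759675 0.24463941] [ 3.13997535e+00 -1.76641520e-04 -4.13930824e-01] [-1.10832665  0.49790045 -0.50840285]
side campos [ 0.102 -1.131  0.944] [ 0.21  0.83 -0.52]
side radio [([299.5, 250.6], 0.67), ([222.7, 264.9], 0.66), ([327.5, 203.5], 0.56)]
side radio_bar [([218.9, 208.2], 0.93), ([300.8, 209.7], 0.71), ([332.1, 165.8], 0.63)]
side radio_front [([321.7, 189.0], 0.84), ([219.2, 242.9], 0.77), ([299.8, 250.9], 0.63), ([301.7, 232.2], 0.61)]
side stand [([410.1, 374.8], 0.6)]
side hook_seat [([418.5, 295.4], 0.68), ([422.4, 276.0], 0.54), ([371.8, 256.2], 0.36)]
side lamp [([425.8, 278.2], 0.67)]
side hole_mouth [([417.7, 292.0], 0.71), ([395.5, 367.4], 0.47), ([301.0, 249.4], 0.29)]
side block [([376.4, 253.4], 0.63)]
side clip [([379.9, 236.6], 0.53)]
side clip_tip []
top campos [0.22  0.098 1.647] [ 0.13  0.   -0.99]
top radio [([257.0, 323.3], 0.98), ([151.8, 198.9], 0.76), ([241.8, 244.6], 0.59)]
top radio_bar [([135.4, 184.2], 0.87), ([247.5, 328.0], 0.86), ([236.3, 238.8], 0.65), ([404.8, 247.3], 0.44)]
top radio_front [([231.4, 238.8], 0.63), ([147.1, 194.6], 0.55)]
top stand [([423.6, 203.1], 0.63), ([245.0, 241.8], 0.59), ([261.3, 171.7], 0.17)]
top hook_seat [([441.1, 185.2], 0.75)]
top lamp [([456.4, 184.4], 0.97), ([263.4, 171.2], 0.7), ([486.2, 234.7], 0.58)]
top hole_mouth [([432.8, 187.3], 0.93)]
top block [([264.8, 180.8], 0.73)]
top clip [([268.4, 179.7], 0.73), ([261.3, 171.6], 0.54)]
top clip_tip []
```

View pics/side0.png

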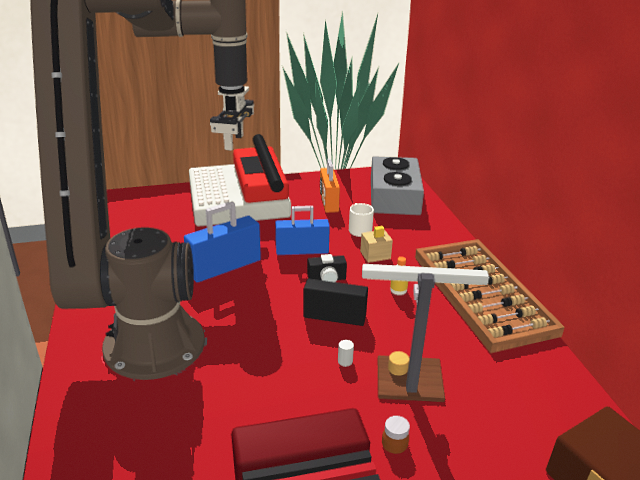

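View pics/top0.png

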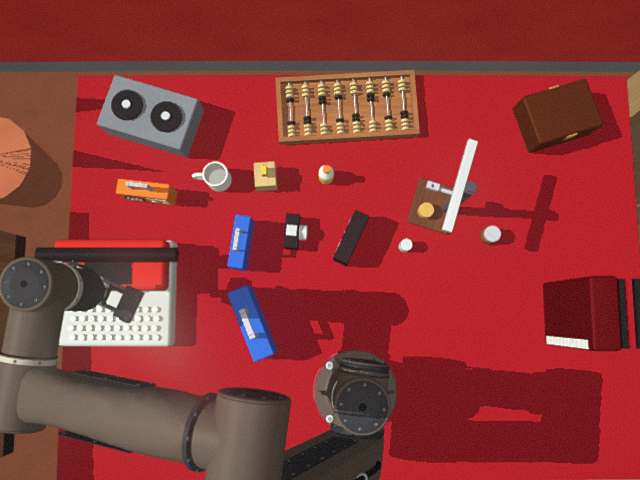

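```bash
python3 - <<'E'
from h import *
s=cv2.imread("pics/side0.png");t=cv2.imread("pics/top0.png")
r=lambda im,x,y,w,h:cv2.resize(im[y:y+h,x:x+w],(400,300),interpolation=cv2.INTER_CUBIC)
m=np.vstack([np.hstack([r(s,260,195,80,60),r(s,350,240,160,120)]),np.hstack([r(t,205,200,80,60),r(t,395,130,120,90)])])
cv2.imwrite("pics/m1.png",m)
for n,a,b in(("bar",(300.8,209.7),(236.3,238.8)),("clip",(379.9,236.6),(268.4,179.7)),("hole",(417.7,292),(432.8,187.3)),("hookseat",(418.5,295.4),(441.1,185.2)),("lamp",(425.8,278.2),(456.4,184.4)),("lampL",(363,268),(443,229)),("lampR",(489,280),(474,141))): print(n,*[np.round(v,4) for v in tri(a,b)])
E
```

```text
bar [0.4233 0.3279 0.1308] 0.0046
clip [0.617  0.2455 0.0663] 0.0224
hole [ 0.5514 -0.1968  0.2049] 0.0009
hookseat [ 0.5504 -0.2158  0.2115] 0.0094
lamp [ 0.5431 -0.2425  0.2718] 0.0002
lampL [ 0.428  -0.2025  0.2854] 0.0
lampR [ 0.6527 -0.2882  0.2822] 0.0013
```

View pics/m1.png

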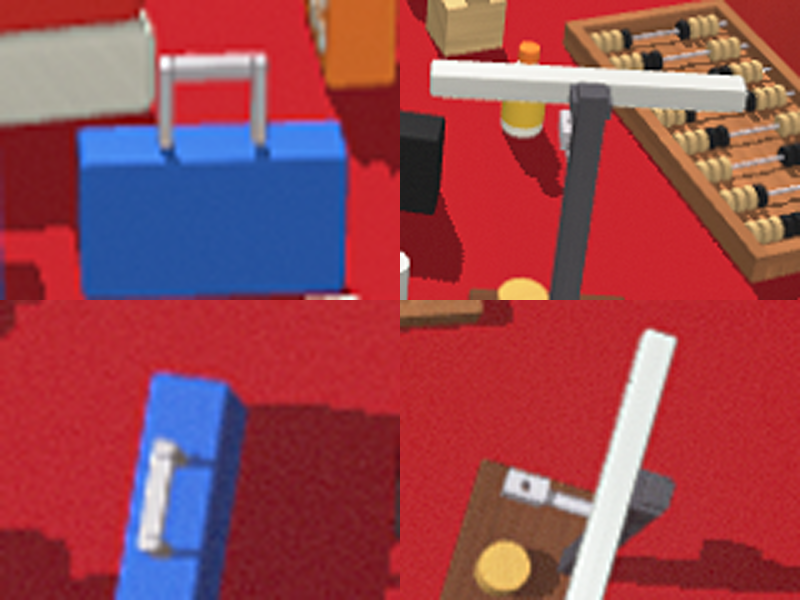

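```bash
cat > fit.py <<'E'
from h import *
from scipy.optimize import least_squares
def world(p,P):
    c,s=np.cos(p[2]),np.sin(p[2]); x,y,z=np.array(P)/1000
    return np.array([p[0]+c*x-s*y,p[1]+s*x+c*y,z+(p[3] if len(p)>3 else 0)])
def fit(p0,F):
    f=lambda p:np.concatenate([proj(c,world(p,P))-np.array(px) for c,P,px in F])
    r=least_squares(f,p0,loss="soft_l1"); return r.x,f(r.x).reshape(-1,2).round(1)
E
python3 - <<'E'
from fit import *
S,T="side","top"; o=np.array
F=[(T,(12,120,296),(469.4,139)),(T,(36,120,296),(477.8,142)),(T,(-30,0,214),(432.2,185.8)),(T,(-46,9,214),(427.4,180.4)),(T,(-46,-9,214),(425.3,188.8)),(T,(-14,9,214),(440.3,182.2)),(T,(-14,-9,214),(438.5,190.9)),
(S,(36,-120,296),(362.8,264.8)),(S,(36,-120,274.5),(362.8,276)),(S,(36,120,274.5),(488,284)),(S,(36,120,296),(489.2,271.2))]
for p0 in([.54,-.22,-1.9,0],):
    p,r=fit(p0,F);print("stand",p.round(4),np.degrees(p[2]).round(1));print(r.tolist())
F=[(S,(6,-30,142),(292.4,206.6)),(S,(6,30,142),(313.6,206.6)),(S,(22.5,-75,90),(276,227.6)),(S,(22.5,75,90),(329,226)),(S,(-22.5,-75,90),(276,221)),(S,(-22.5,75,90),(328.4,219.8)),(S,(22.5,-75,0),(276,254.2)),(S,(22.5,75,0),(329,253)),
(T,(-22.5,75,90),(235.4,214.8)),(T,(22.5,75,90),(249.4,216.8)),(T,(0,30,142),(237,228)),(T,(0,-30,142),(234.6,250.4)),(T,(-22.5,-75,90),(228,267))]
p,r=fit([.43,.32,-1.7,0],F);print("radio",p.round(4),np.degrees(p[2]).round(1));print(r.tolist())
s=cv2.imread("pics/side0.png");t=cv2.imread("pics/top0.png")
r=lambda im,x,y,w,h:cv2.resize(im[y:y+h,x:x+w],(400,300),interpolation=cv2.INTER_CUBIC)
cv2.imwrite("pics/m2.png",np.hstack([r(s,346,214,64,48),r(t,233,152,64,48)]))
print("bigbar",tri((218.9,208.2),(247.5,328)))
for n in("black_radio","glue","camera","mug","film_can"):
    d=mark_of("top",n); print(n,[(atz("top",e["location"],0).round(3).tolist(),round(e["conf"],2)) for e in d[:2]])
E
```

```text
stand [ 0.5439 -0.2225 -1.8747  0.0067] -107.4
[[-0.5, -1.6], [0.4, -1.8], [0.7, -0.6], [0.5, -0.2], [0.7, -2.1], [-0.5, 1.6], [-0.6, -0.6], [-1.1, 1.5], [-1.8, -0.2], [-0.7, -1.8], [-0.1, 1.6]]
radio [ 4.2440e-01  3.2630e-01 -1.6971e+00 -5.0000e-04] -97.2
[[-0.9, 1.3], [-0.4, 0.5], [-0.3, 0.3], [0.6, -0.2], [-1.1, -1.1], [-0.8, -1.9], [0.2, 1.1], [-0.3, 0.0], [-0.6, -0.8], [1.3, -0.9], [0.8, -0.2], [-0.0, -0.8], [-0.9, -0.3]]
bigbar (array([0.19004748, 0.28668603, 0.18245077]), np.float64(0.007654442512286889))
black_radio []
glue [([0.633, 0.068, 0.0], 0.71)]
camera [([0.46, 0.184, 0.0], 0.98)]
mug [([0.616, 0.402, 0.0], 0.7)]
film_can [([0.415, -0.145, 0.0], 0.56)]
```

View pics/m2.png

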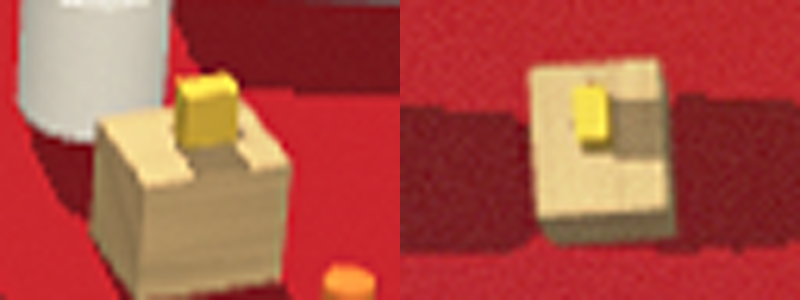

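```bash
cat >> fit.py <<'E'
from scipy.spatial.transform import Rotation as Ro
def tool(yaw,lean,flip=1):
    """tool leaning back to frame's -x; tool y = flip * frame y"""
    l=np.radians(lean); z=np.array([np.sin(l),0,-np.cos(l)]); y=np.array([0,flip,0.]); x=np.cross(y,z)
    return Ro.from_euler("z",yaw)*Ro.from_matrix(np.c_[x,y,z])
def plan(pos,R,n=None):
    s=get_state(); R0=Ro.from_euler("xyz",s["ee_rot"]); d=(np.array(pos)-s["eef_pos"])/.03
    v=np.degrees((R*R0.inv()).as_rotvec()); k=n or int(np.ceil(max(np.abs(d).max(),np.linalg.norm(v)/8.5,.5)))
    print("t",round(s["t"],2),"tot",d.round(2),v.round(2),"n",k,"row",(d/k).round(3).tolist(),(v/k).round(2).tolist())
    return s
E
python3 - <<'E'
from fit import *
for fl in(1,-1):
    R=tool(-1.697,33,fl); g=np.array([.4244,.3263,.124]); plan(g-.1*R.as_matrix()[:,2],R)
E
```

```text
t 1.35 tot [ 5.33 -7.92 -1.26] [-18.8   33.18 103.14] n 13 row [0.41, -0.609, -0.097] [-1.45, 2.55, 7.93]
t 1.35 tot [ 5.33 -7.92 -1.26] [-30.73 -17.41 -71.36] n 10 row [0.533, -0.792, -0.126] [-3.07, -1.74, -7.14]
```

```bash
python3 -m handwheel '[{"delta_pos":[0.53,-0.79,0.1],"dr":[-3.07,-1.74,-7.14]},{"delta_pos":[0.53,-0.79,0.1],"dr":[-3.07,-1.74,-7.14]},{"delta_pos":[0.53,-0.79,0.1],"dr":[-3.07,-1.74,-7.14]},{"delta_pos":[0.53,-0.79,0],"dr":[-3.07,-1.74,-7.14]},{"delta_pos":[0.53,-0.79,0],"dr":[-3.07,-1.74,-7.14]},{"delta_pos":[0.53,-0.79,0],"dr":[-3.07,-1.74,-7.14]},{"delta_pos":[0.53,-0.79,0],"dr":[-3.07,-1.74,-7.14]},{"delta_pos":[0.53,-0.79,0],"dr":[-3.07,-1.74,-7.14]},{"delta_pos":[0.53,-0.79,0],"dr":[-3.07,-1.74,-7.14]},{"delta_pos":[0.53,-0.79,0],"dr":[-3.07,-1.74,-7.14]}]' -1
python3 -m handwheel '[{"delta_pos":[0,0,0],"dr":[0,0,0]},{"delta_pos":[0,0,0],"dr":[0,0,0]}]'
python3 - <<'E'
from fit import *
R=tool(-1.697,33,-1); g=np.array([.4244,.3263,.124]); s=plan(g-.1*R.as_matrix()[:,2],R);print(s["q"]); plan(g,R)
E
```

```text
t: 2.35
eef_pos: [0.4308, 0.3804, 0.2547]
ee_rot: [-3.139, -0.577, -1.703]
force: [0.1, -0.2, -0.4]
width: 0.0877
gripper_force: 0.0
t: 2.55
eef_pos: [0.4309, 0.3807, 0.2541]
ee_rot: [3.141, -0.576, -1.698]
force: [-0.4, 0.7, -0.4]
width: 0.0878
gripper_force: 0.0
t 2.55 tot [ 0.01 -0.01 -1.54] [-0.02 -0.01  0.05] n 2 row [0.005, -0.006, -0.77] [-0.01, -0.01, 0.02]
[ 1.16163687  0.48197004  0.02904653  0.15271537 -1.67409658 -1.31630451]
t 2.55 tot [-0.22 -1.81 -4.34] [-0.02 -0.01  0.05] n 5 row [-0.044, -0.363, -0.867] [-0.0, -0.0, 0.01]
```

```bash
python3 -m handwheel '[{"delta_pos":[0,0,-0.77],"dr":[0,0,0]},{"delta_pos":[0,0,-0.77],"dr":[0,0,0]},{"delta_pos":[-0.04,-0.36,-0.56],"dr":[0,0,0]},{"delta_pos":[-0.04,-0.36,-0.56],"dr":[0,0,0]},{"delta_pos":[-0.04,-0.36,-0.56],"dr":[0,0,0]},{"delta_pos":[-0.04,-0.36,-0.56],"dr":[0,0,0]},{"delta_pos":[-0.06,-0.36,-0.56],"dr":[0,0,0]},{"delta_pos":[0,0,0],"dr":[0,0,0]}]'
python3 - <<'E'
from fit import *
s=plan([.4244,.3263,.124],tool(-1.697,33,-1))
a=snap("side","s1.png");b=snap("top","t1.png")
r=lambda im,x,y,w,h:cv2.resize(im[y:y+h,x:x+w],(400,300),interpolation=cv2.INTER_CUBIC)
cv2.imwrite("pics/m3.png",np.hstack([r(a,260,185,80,60),r(b,195,195,100,75)])[:,:,::-1])
E
```

```text
t: 3.35
eef_pos: [0.4224, 0.3259, 0.1232]
ee_rot: [3.14, -0.578, -1.695]
force: [0.2, -0.7, 0.1]
width: 0.0875
gripper_force: 0.0
t 3.35 tot [0.07 0.01 0.03] [ 0.08 -0.1  -0.05] n 1 row [0.066, 0.013, 0.025] [0.08, -0.1, -0.05]
```

View pics/m3.png

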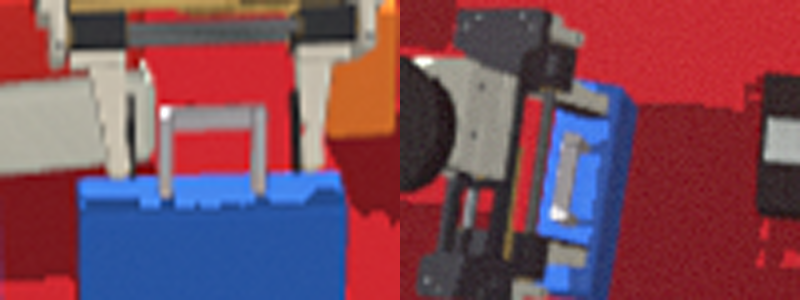

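```bash
python3 -m handwheel '[{"delta_pos":[0,0,0],"dr":[0,0,0]},{"delta_pos":[0,0,0],"dr":[0,0,0]},{"delta_pos":[0,0,0],"dr":[0,0,0]},{"delta_pos":[0,0,0],"dr":[0,0,0]},{"delta_pos":[0,0,0],"dr":[0,0,0]},{"delta_pos":[0,0,0],"dr":[0,0,0]}]' 1 45
python3 -m handwheel '[{"delta_pos":[0,0,0.1],"dr":[0,0,0]},{"delta_pos":[0,0,0.3],"dr":[0,0,0]},{"delta_pos":[0,0,0.5],"dr":[0,0,0]},{"delta_pos":[0,0,0.8],"dr":[0,0,0]},{"delta_pos":[0,0,0.8],"dr":[0,0,0]},{"delta_pos":[0,0,0.8],"dr":[0,0,0]},{"delta_pos":[0,0,0.8],"dr":[0,0,0]},{"delta_pos":[0,0,0.5],"dr":[0,0,0]},{"delta_pos":[0,0,0.2],"dr":[0,0,0]},{"delta_pos":[0,0,0],"dr":[0,0,0]}]'
python3 - <<'E'
from h import *
snap("side","s2.png");
for q in("radio_bar","radio_front","radio"):print(q,[(d["location"],round(d["conf"],2)) for d in mark_of("side",q)])
snap("top","t2.png")
for q in("radio_bar","radio_front","radio"):print(q,[(d["location"],round(d["conf"],2)) for d in mark_of("top",q)])
E
```

```text
t: 4.05
eef_pos: [0.4237, 0.3272, 0.1246]
ee_rot: [-3.141, -0.575, -1.698]
force: [-3.3, 1.5, 3.7]
width: 0.0596
gripper_force: 45.0
t: 5.05
eef_pos: [0.4239, 0.3271, 0.2689]
ee_rot: [-3.141, -0.574, -1.698]
force: [-0.7, -0.1, -4.1]
width: 0.0596
gripper_force: 45.0
radio_bar [([330.1, 164.4], 0.95), ([217.3, 211.4], 0.94), ([303.8, 158.5], 0.87), ([409.2, 374.6], 0.64)]
radio_front [([218.2, 246.0], 0.7), ([300.9, 190.4], 0.62), ([323.2, 190.5], 0.56)]
radio [([327.8, 203.2], 0.95), ([301.6, 205.7], 0.9), ([221.6, 266.3], 0.69)]
radio_bar [([248.7, 325.5], 0.96), ([227.0, 227.5], 0.66), ([137.5, 180.9], 0.64)]
radio_front [([225.2, 233.1], 0.64)]
radio [([236.5, 236.9], 0.96), ([150.8, 197.0], 0.73), ([256.9, 320.8], 0.63)]
```

View pics/s2.png

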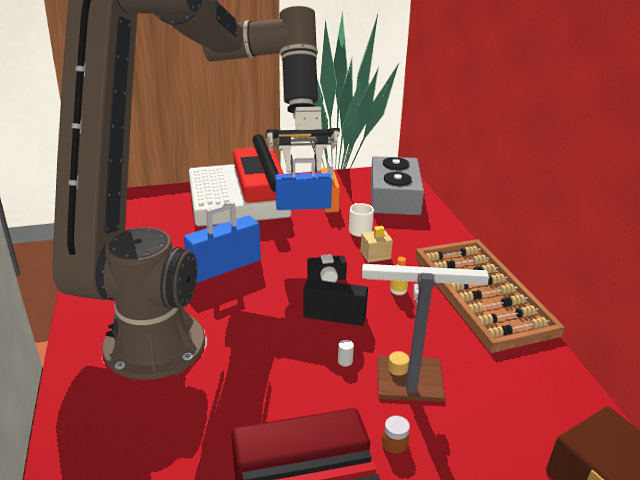

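```bash
python3 - <<'E'
from fit import *
st=[.5439,-.2225,-1.8747]
plan(world(st,(-100,0,235)),tool(st[2],33,-1))
a=cv2.imread("pics/t0.png") 
for f in("s0","side0"):pass
E
```

```text
t 5.45 tot [  5.   -15.13  -1.09] [ 3.000e-02 -1.000e-02 -1.015e+01] n 16 row [0.313, -0.946, -0.068] [0.0, -0.0, -0.63][ WARN:0@0.558] global loadsave.cpp:275 findDecoder imread_('pics/t0.png'): can't open/read file: check file path/integrity
```

```bash
python3 -m handwheel '[{"delta_pos":[0.1,-0.3,0],"dr":[0,0,-0.5]},{"delta_pos":[0.2,-0.6,0],"dr":[0,0,-0.5]},{"delta_pos":[0.25,-0.75,0],"dr":[0,0,-0.5]},{"delta_pos":[0.25,-0.75,0],"dr":[0,0,-0.5]},{"delta_pos":[0.25,-0.75,0],"dr":[0,0,-0.5]},{"delta_pos":[0.25,-0.75,0],"dr":[0,0,-0.5]},{"delta_pos":[0.25,-0.75,0],"dr":[0,0,-0.5]},{"delta_pos":[0.25,-0.75,0],"dr":[0,0,-0.5]},{"delta_pos":[0.25,-0.75,0],"dr":[0,0,-0.5]},{"delta_pos":[0.25,-0.75,0],"dr":[0,0,-0.5]}]'
python3 -m handwheel '[{"delta_pos":[0.25,-0.75,0],"dr":[0,0,-0.5]},{"delta_pos":[0.25,-0.75,0],"dr":[0,0,-0.5]},{"delta_pos":[0.25,-0.75,0],"dr":[0,0,-0.5]},{"delta_pos":[0.25,-0.75,0],"dr":[0,0,-0.5]},{"delta_pos":[0.25,-0.75,0],"dr":[0,0,-0.5]},{"delta_pos":[0.25,-0.75,0],"dr":[0,0,-0.5]},{"delta_pos":[0.25,-0.75,0],"dr":[0,0,-0.5]},{"delta_pos":[0.25,-0.75,0],"dr":[0,0,-0.5]},{"delta_pos":[0.25,-0.75,0],"dr":[0,0,-0.5]},{"delta_pos":[0.25,-0.75,0],"dr":[0,0,-0.5]}]'
python3 - <<'E'
from fit import *
st=[.5439,-.2225,-1.8747]
s=plan(world(st,(-100,0,235)),tool(st[2],33,-1));print(s["q"],s["force"],s["eef_pos"],s["ee_rot"])
a=snap("side","s3.png");b=snap("top","t3.png")
r=lambda im,x,y,w,h:cv2.resize(im[y:y+h,x:x+w],(400,300),interpolation=cv2.INTER_CUBIC)
cv2.imwrite("pics/m4.png",np.vstack([np.hstack([r(a,330,200,160,120),r(a,375,215,80,60)]),np.hstack([r(b,350,110,160,120),r(b,400,150,80,60)])])[:,:,::-1])
E
```

```text
t: 6.45
eef_pos: [0.4928, 0.1169, 0.2687]
ee_rot: [-3.141, -0.575, -1.787]
force: [-0.0, 0.1, -3.2]
width: 0.0595
gripper_force: 45.0
t: 7.45
eef_pos: [0.5669, -0.108, 0.2686]
ee_rot: [3.142, -0.576, -1.874]
force: [0.6, 0.3, -2.8]
width: 0.0597
gripper_force: 45.0
t 7.45 tot [ 0.23 -0.64 -1.12] [-0.02  0.   -0.04] n 2 row [0.116, -0.319, -0.56] [-0.01, 0.0, -0.02]
[ 0.4045828   0.30556086 -0.31265282  0.43558953 -1.37173135 -0.88709982] [ 0.55866018  0.27964549 -2.82066328] [ 0.56686828 -0.10797131  0.26861075] [ 3.14157518 -0.57564217 -1.87397996]
```

View pics/m4.png

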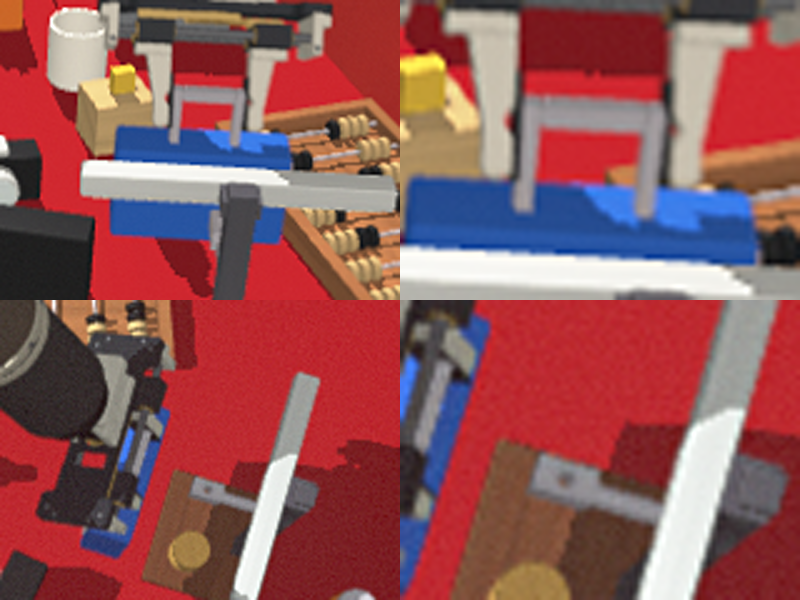

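```bash
python3 - <<'E'
from fit import *
S,T="side","top"
rp=[.5669,-.1080,-1.874,.1446]
for c,P,px in [(S,(6,-30,142),(400.2,234.4)),(S,(6,30,142),(427,232.6)),(S,(6,-22,132),(402+3.4,241.4)),(T,(0,30,142),(412,155))]:
    print(c,P,(proj(c,world(rp,P))-px).round(1))
u=lambda x,y:(400+(x-400)/5-.4,150+(y-300)/5-.4)
v=lambda x,y:(350+x/2.5-.3,110+(y-300)/2.5-.3)
F=[(T,(-46,9,214),u(538,455)),(T,(-46,-9,214),u(530,492)),(T,(-30,0,214),u(566,479)),(T,(-14,9,214),u(608,470)),(T,(-14,-9,214),u(600,512)),(T,(4,0,206),u(665,508)),
(T,(12,120,296),v(298,374)),(T,(36,120,296),v(320,380)),
(S,(36,-120,274.5),(350-20+80/2.5-.3,200+196/2.5-.3)),(S,(36,-120,296),(330+80/2.5-.3,200+165/2.5-.3)),(S,(36,120,274.5),(330+394/2.5-.3,200+210/2.5-.3)),(S,(36,120,296),(330+396/2.5-.3,200+182/2.5-.3))]
for free in(0,1):
  p,r=fit([.54,-.22,-1.87]+[0]*free,F);print(p.round(4),np.degrees(p[2]).round(2),r.tolist())
E
```

```text
side (6, -30, 142) [-1.5  1.5]
side (6, 30, 142) [0.4 4.8]
side (6, -22, 132) [-3.3 -1.2]
top (0, 30, 142) [-5.2  7.4]
[ 0.5437 -0.2233 -1.8768] -107.53 [[0.6, 0.3], [0.3, -0.7], [-0.1, 0.5], [-1.7, 0.9], [-2.0, -1.1], [-8.1, -0.8], [-0.3, -1.0], [0.2, -0.5], [-0.9, 0.7], [-0.3, 3.7], [-0.5, 1.7], [0.5, 3.6]]
[ 0.5422 -0.2242 -1.8619  0.0056] -106.68 [[1.2, 0.5], [1.0, -0.4], [0.6, 0.7], [-0.9, 1.0], [-1.1, -0.9], [-7.2, -0.7], [0.0, -1.3], [0.6, -1.0], [-1.1, -0.8], [-0.4, 2.2], [-0.4, -0.9], [0.6, 1.0]]
```

```bash
python3 - <<'E'
from fit import *
def mask(f):
    b=cv2.cvtColor(cv2.imread("pics/"+f),cv2.COLOR_BGR2HSV);return (b[...,0]>100)&(b[...,0]<125)&(b[...,1]>120)&(b[...,2]>60)
m=mask("s3.png");m[:,:372]=0;m[:,450:]=0;m[:240]=0;m[310:]=0
ys=[(c,int(np.flatnonzero(m[:,c])[0]),int(np.flatnonzero(m[:,c])[-1])) for c in range(374,450,3) if m[:,c].any()]
print("side col,top,bot",ys)
m=mask("t3.png");m[:,:370]=0;m[:,425:]=0;m[:140]=0;m[215:]=0
print("top row,l,r",[(r,int(np.flatnonzero(m[r])[0]),int(np.flatnonzero(m[r])[-1])) for r in range(145,215,3) if m[r].any()])
rp=[.5669,-.1080,-1.874,.1446]
for c in("side","top"):
  for P in [(-22.5,-75,90),(-22.5,75,90),(22.5,-75,90),(22.5,75,90),(22.5,-75,0),(22.5,75,0)]: print(c,P,proj(c,world(rp,P)).round(1))
E
```

```text
side col,top,bot [(374, 281, 292), (377, 251, 293), (380, 251, 293), (383, 251, 293), (386, 251, 293), (389, 251, 293), (392, 251, 294), (395, 252, 294), (398, 258, 294), (401, 258, 294), (404, 252, 294), (407, 252, 295), (410, 252, 295), (413, 252, 295), (416, 252, 283), (419, 253, 266), (422, 258, 266), (425, 259, 266), (428, 252, 266), (431, 253, 296), (434, 254, 296), (437, 254, 296), (440, 253, 296), (443, 254, 284), (446, 262, 264)]
top row,l,r [(154, 414, 416), (157, 413, 416), (160, 415, 415), (163, 401, 403), (166, 400, 413), (169, 399, 412), (172, 398, 412), (175, 397, 411), (178, 398, 410), (181, 405, 409), (184, 405, 408), (187, 405, 407), (193, 400, 400), (196, 397, 404), (199, 400, 403), (202, 385, 402), (205, 384, 401), (208, 383, 399), (211, 393, 397)]
side (-22.5, -75, 90) [375.4 248.6]
side (-22.5, 75, 90) [444.2 252.1]
side (22.5, -75, 90) [375.7 259.9]
side (22.5, 75, 90) [446.5 263.5]
side (22.5, -75, 0) [372.9 294.2]
side (22.5, 75, 0) [441.3 297.8]
top (-22.5, -75, 90) [383.9 203.5]
top (-22.5, 75, 90) [400.3 149.2]
top (22.5, -75, 90) [400.8 208.6]
top (22.5, 75, 90) [416.9 154.2]
top (22.5, -75, 0) [396.1 214.8]
top (22.5, 75, 0) [411.4 163.5]
```

```bash
python3 - <<'E'
from fit import *
st=[.5437,-.2233,-1.873];R=tool(st[2],33,-1)
plan(world(st,(-85,0,212.6)),R);plan(world(st,(-2,0,212.6)),R); print(world(st,(30,0,0))-world(st,(0,0,0)))
E
```

```text
t 7.55 tot [ 0.08 -1.1  -1.86] [ 0.   -0.03  0.2 ] n 2 row [0.04, -0.55, -0.929] [0.0, -0.01, 0.1]
t 7.55 tot [-0.74 -3.74 -1.86] [ 0.   -0.03  0.2 ] n 4 row [-0.186, -0.935, -0.465] [0.0, -0.01, 0.05]
[-0.00892874 -0.02864049  0.        ]
```

```bash
python3 -m handwheel '[{"delta_pos":[0.02,-0.3,-0.46],"dr":[0,0,0.2]},{"delta_pos":[0.02,-0.3,-0.5],"dr":[0,0,0]},{"delta_pos":[0.02,-0.3,-0.5],"dr":[0,0,0]},{"delta_pos":[0.02,-0.2,-0.4],"dr":[0,0,0]},{"delta_pos":[0,0,0],"dr":[0,0,0]},{"delta_pos":[0,0,0],"dr":[0,0,0]}]'
python3 -m handwheel '[{"delta_pos":[-0.1,-0.32,0],"dr":[0,0,0]},{"delta_pos":[-0.1,-0.32,0],"dr":[0,0,0]},{"delta_pos":[-0.1,-0.32,0],"dr":[0,0,0]},{"delta_pos":[-0.1,-0.32,0],"dr":[0,0,0]},{"delta_pos":[0,0,0],"dr":[0,0,0]}]'
python3 - <<'E'
from fit import *
st=[.5437,-.2233,-1.873];R=tool(st[2],33,-1)
s=plan(world(st,(-2,0,212.6)),R);print(s["force"],s["eef_pos"])
b=snap("top","t4.png");r=lambda im,x,y,w,h:cv2.resize(im[y:y+h,x:x+w],(400,300),interpolation=cv2.INTER_CUBIC)
a=snap("side","s4.png")
cv2.imwrite("pics/m5.png",np.hstack([r(a,360,230,100,75),r(b,390,140,80,60)])[:,:,::-1])
E
```

```text
t: 8.15
eef_pos: [0.5701, -0.1384, 0.213]
ee_rot: [-3.141, -0.576, -1.869]
force: [0.7, 1.1, -2.2]
width: 0.0595
gripper_force: 45.0
t: 8.65
eef_pos: [0.5573, -0.1778, 0.2127]
ee_rot: [-3.141, -0.575, -1.87]
force: [0.2, -0.4, -3.6]
width: 0.0597
gripper_force: 45.0
t 8.65 tot [-0.43 -1.45 -0.  ] [-0.03  0.02 -0.17] n 2 row [-0.216, -0.727, -0.002] [-0.01, 0.01, -0.08]
[ 0.1500453  -0.37823151 -3.60722212] [ 0.55725875 -0.17777588  0.21273502]
```

View pics/m5.png

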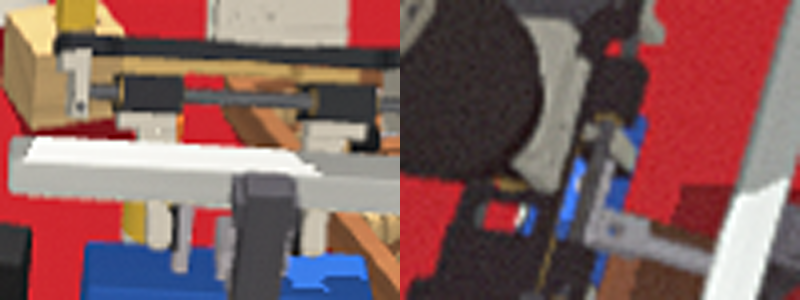

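```bash
python3 -m handwheel '[{"delta_pos":[-0.09,-0.3,0],"dr":[0,0,0]},{"delta_pos":[-0.09,-0.3,0],"dr":[0,0,0]},{"delta_pos":[-0.09,-0.3,0],"dr":[0,0,0]},{"delta_pos":[0,0,0],"dr":[0,0,0]}]'
python3 -m handwheel '[{"delta_pos":[-0.09,-0.3,0],"dr":[0,0,0]},{"delta_pos":[-0.07,-0.25,0],"dr":[0,0,0]},{"delta_pos":[0,0,0],"dr":[0,0,0]},{"delta_pos":[0,0,0],"dr":[0,0,0]}]'
python3 -m handwheel '[{"delta_pos":[0,0,-0.1],"dr":[0,0,0]},{"delta_pos":[0,0,-0.1],"dr":[0,0,0]},{"delta_pos":[0,0,-0.1],"dr":[0,0,0]},{"delta_pos":[0,0,0],"dr":[0,0,0]}]'
python3 -m handwheel '[{"delta_pos":[0,0,-0.06],"dr":[0,0,0]},{"delta_pos":[0,0,-0.06],"dr":[0,0,0]},{"delta_pos":[0,0,0],"dr":[0,0,0]}]'
```

```text
t: 9.15
eef_pos: [0.5492, -0.2046, 0.2125]
ee_rot: [3.141, -0.576, -1.87]
force: [-0.6, 0.0, -2.6]
width: 0.0594
gripper_force: 45.0
t: 9.55
eef_pos: [0.5452, -0.2202, 0.2126]
ee_rot: [-3.141, -0.575, -1.869]
force: [1.0, 0.0, -2.9]
width: 0.0592
gripper_force: 45.0
t: 9.95
eef_pos: [0.5451, -0.2198, 0.2029]
ee_rot: [3.141, -0.576, -1.868]
force: [-0.5, -0.4, -3.8]
width: 0.0598
gripper_force: 45.0
t: 10.25
eef_pos: [0.5452, -0.2199, 0.1997]
ee_rot: [3.142, -0.576, -1.869]
force: [0.3, 0.0, -3.1]
width: 0.0598
gripper_force: 45.0
```

```bash
python3 -m handwheel '[{"delta_pos":[0,0,-0.05],"dr":[0,0,0]},{"delta_pos":[0,0,0],"dr":[0,0,0]}]'
python3 -m handwheel '[{"delta_pos":[0,0,-0.05],"dr":[0,0,0]},{"delta_pos":[0,0,0],"dr":[0,0,0]}]'
```

```text
t: 10.45
eef_pos: [0.5454, -0.2199, 0.1986]
ee_rot: [-3.141, -0.576, -1.869]
force: [0.4, 0.6, -1.3]
width: 0.0597
gripper_force: 45.0
t: 10.65
eef_pos: [0.5455, -0.22, 0.1984]
ee_rot: [-3.14, -0.577, -1.869]
force: [-3.5, 4.0, 6.7]
width: 0.0596
gripper_force: 45.0
```

```bash
python3 -m handwheel '[{"delta_pos":[0,0,0.03],"dr":[0,0,0]},{"delta_pos":[0,0,0],"dr":[0,0,0]}]'
python3 -m handwheel '[{"delta_pos":[0,0,0],"dr":[0,0,0]},{"delta_pos":[0,0,0],"dr":[0,0,0]},{"delta_pos":[0,0,0],"dr":[0,0,0]},{"delta_pos":[0,0,0],"dr":[0,0,0]},{"delta_pos":[0,0,0],"dr":[0,0,0]},{"delta_pos":[0,0,0],"dr":[0,0,0]}]' -1
python3 - <<'E'
from fit import *
R=Ro.from_euler("xyz",get_state()["ee_rot"]).as_matrix()[:,2];print((-R).round(3))
E
```

```text
t: 10.85
eef_pos: [0.5455, -0.2199, 0.1984]
ee_rot: [-3.14, -0.576, -1.869]
force: [-2.0, 2.5, 4.0]
width: 0.0594
gripper_force: 45.0
t: 11.45
eef_pos: [0.5453, -0.2199, 0.1978]
ee_rot: [-3.141, -0.575, -1.869]
force: [-0.3, 0.5, 0.1]
width: 0.0875
gripper_force: 0.0
[0.159 0.52  0.839]
```

```bash
python3 -m handwheel '[{"delta_pos":[0.04,0.13,0.21],"dr":[0,0,0]},{"delta_pos":[0.06,0.21,0.34],"dr":[0,0,0]},{"delta_pos":[0.1,0.31,0.5],"dr":[0,0,0]},{"delta_pos":[0.1,0.31,0.5],"dr":[0,0,0]},{"delta_pos":[0.1,0.31,0.5],"dr":[0,0,0]},{"delta_pos":[0.1,0.31,0.5],"dr":[0,0,0]},{"delta_pos":[0.1,0.9,0.5],"dr":[0,0,0]},{"delta_pos":[0.1,0.9,0.5],"dr":[0,0,0]},{"delta_pos":[0.1,0.9,0],"dr":[0,0,0]},{"delta_pos":[0.1,0.9,0],"dr":[0,0,0]}]'
python3 - <<'E'
from fit import *
# clip fit. m2: left side crop origin (346,214), right top crop (233,152), scale 6.25
S,T="side","top"
s=lambda x,y:(346+x/6.25-.4,214+y/6.25-.4); t=lambda x,y:(233+(x-400)/6.25-.4,152+y/6.25-.4)
# grip/block as seen
B=[(T,(-30,-35,62),t(530,68)),(T,(30,-35,62),t(660,60)),(T,(30,35,62),t(668,208)),(T,(-30,35,62),t(538,220)),
 (S,(30,-35,62),s(290,158)),(S,(30,35,62),s(140,185)),(S,(30,35,0),s(140,298)),(S,(-30,35,62),s(97,118)),(S,(30,-35,0),s(280,280))]
# image up = +x world ; block x assumed along -y world, so +y = +x world -> use (sign) both
B2=[(c,(P[0],-P[1],P[2]),q) for c,P,q in B]
p,r=fit([.61,.24,-1.57,0],B2);print("block",p.round(4),np.degrees(p[2]).round(1),r.tolist())
print("grip top from top px, z=.09:")
for q in((574,84),(606,88),(610,138),(583,142)): print(atz(T,t(*q),.09).round(4))
print("grip side bottom front edge z=.062",atz(S,s(178,140),.062).round(4),atz(S,s(238,146),.062).round(4))
print("tops z=.09 side",[atz(S,s(*q),.09).round(4).tolist() for q in((176,80),(208,92),(236,82),(212,72))])
a=snap("side","s5.png");b=snap("top","t5.png")
r=lambda im,x,y,w,h:cv2.resize(im[y:y+h,x:x+w],(400,300),interpolation=cv2.INTER_CUBIC)
cv2.imwrite("pics/m6.png",np.vstack([np.hstack([r(a,346,210,64,48),r(b,233,150,64,48)]),np.hstack([r(a,350,255,120,90),r(b,400,150,80,60)])])[:,:,::-1])
E
```

```text
t: 12.45
eef_pos: [0.5726, -0.0627, 0.3059]
ee_rot: [-3.139, -0.574, -1.869]
force: [0.7, -0.9, 1.0]
width: 0.0875
gripper_force: 0.0
block [ 6.2390e-01  2.6000e-01 -1.5048e+00 -1.0000e-04] -86.2 [[0.0, 0.4], [-0.1, 0.3], [-0.0, 0.2], [0.0, -0.3], [0.3, 0.5], [0.8, -0.3], [-0.5, 0.5], [-0.0, -0.3], [0.1, -0.4]]
grip top from top px, z=.09:
[0.6427 0.2687 0.09  ]
[0.6408 0.2541 0.09  ]
[0.6175 0.252  0.09  ]
[0.6157 0.2643 0.09  ]
grip side bottom front edge z=.062 [0.6166 0.2598 0.062 ] [0.6414 0.2493 0.062 ]
tops z=.09 side [[0.6156, 0.2654, 0.09], [0.6262, 0.2524, 0.09], [0.6414, 0.2583, 0.09], [0.6337, 0.269, 0.09]]
```

View pics/m6.png

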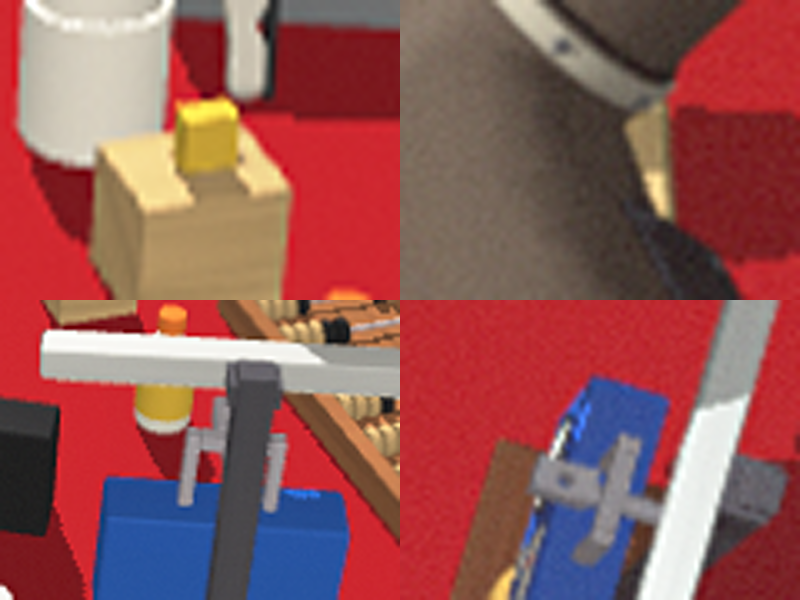

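```bash
python3 - <<'E'
from fit import *
R=tool(np.radians(-86.2),20,-1); g=np.array([.6289,.2603,.0865]); s=plan(g-.09*R.as_matrix()[:,2],R,12);print(s["q"])
print((R.as_matrix()[:,2]*3).round(3))
E
```

```text
t 12.55 tot [ 1.78 11.74 -4.47] [12.9  -1.39 20.59] n 12 row [0.148, 0.979, -0.373] [1.07, -0.12, 1.72]
[ 0.4750904   0.30065218 -0.223194    0.40359824 -1.47714027 -0.89698757]
[ 0.068 -1.024 -2.819]
```

```bash
python3 -m handwheel '[{"delta_pos":[0.15,0.9,-0.37],"dr":[1.1,-0.12,1.75]},{"delta_pos":[0.15,0.9,-0.37],"dr":[1.1,-0.12,1.75]},{"delta_pos":[0.15,0.9,-0.37],"dr":[1.1,-0.12,1.75]},{"delta_pos":[0.15,0.9,-0.37],"dr":[1.1,-0.12,1.75]},{"delta_pos":[0.15,0.9,-0.37],"dr":[1.1,-0.12,1.75]},{"delta_pos":[0.15,0.9,-0.37],"dr":[1.1,-0.12,1.75]},{"delta_pos":[0.15,0.9,-0.37],"dr":[1.1,-0.12,1.75]},{"delta_pos":[0.15,0.9,-0.37],"dr":[1.1,-0.12,1.75]},{"delta_pos":[0.15,0.9,-0.37],"dr":[1.1,-0.12,1.75]},{"delta_pos":[0.15,0.9,-0.37],"dr":[1.1,-0.12,1.75]}]'
python3 -m handwheel '[{"delta_pos":[0.14,0.9,-0.37],"dr":[1,-0.1,1.5]},{"delta_pos":[0.14,0.9,-0.37],"dr":[1,-0.1,1.5]},{"delta_pos":[0,0.93,0],"dr":[0,0,0]},{"delta_pos":[0,0,0],"dr":[0,0,0]},{"delta_pos":[0,0,0],"dr":[0,0,0]}]'
python3 - <<'E'
from fit import *
R=tool(np.radians(-86.2),20,-1); g=np.array([.6289,.2603,.0865]); s=plan(g,R,8)
E
```

```text
t: 13.55
eef_pos: [0.6176, 0.2077, 0.1924]
ee_rot: [3.135, -0.382, -1.556]
force: [1.0, 0.3, 0.6]
width: 0.0878
gripper_force: 0.0
t: 14.05
eef_pos: [0.6257, 0.2888, 0.1702]
ee_rot: [3.139, -0.349, -1.507]
force: [-0.7, -0.3, -0.7]
width: 0.0879
gripper_force: 0.0
t 14.05 tot [ 0.11 -0.95 -2.79] [-0.02 -0.14  0.17] n 8 row [0.013, -0.119, -0.349] [-0.0, -0.02, 0.02]
```

```bash
python3 -m handwheel '[{"delta_pos":[0.02,-0.12,-0.35],"dr":[0,-0.14,0.17]},{"delta_pos":[0.01,-0.12,-0.35],"dr":[0,0,0]},{"delta_pos":[0.02,-0.12,-0.35],"dr":[0,0,0]},{"delta_pos":[0.01,-0.12,-0.35],"dr":[0,0,0]},{"delta_pos":[0.02,-0.12,-0.35],"dr":[0,0,0]},{"delta_pos":[0.01,-0.12,-0.35],"dr":[0,0,0]},{"delta_pos":[0.02,-0.12,-0.35],"dr":[0,0,0]},{"delta_pos":[0,-0.11,-0.34],"dr":[0,0,0]},{"delta_pos":[0,0,0],"dr":[0,0,0]},{"delta_pos":[0,0,0],"dr":[0,0,0]}]'
python3 -m handwheel '[{"delta_pos":[0,0,0],"dr":[0,0,0]},{"delta_pos":[0,0,0],"dr":[0,0,0]},{"delta_pos":[0,0,0],"dr":[0,0,0]},{"delta_pos":[0,0,0],"dr":[0,0,0]},{"delta_pos":[0,0,0],"dr":[0,0,0]},{"delta_pos":[0,0,0],"dr":[0,0,0]},{"delta_pos":[0,0,0],"dr":[0,0,0]},{"delta_pos":[0,0,0],"dr":[0,0,0]}]' 1 35
```

```text
t: 15.05
eef_pos: [0.6291, 0.2588, 0.0873]
ee_rot: [-3.141, -0.349, -1.506]
force: [0.6, -0.3, 0.2]
width: 0.0875
gripper_force: 0.0
t: 15.85
eef_pos: [0.629, 0.2589, 0.0875]
ee_rot: [-3.141, -0.349, -1.506]
force: [0.1, 0.5, 0.3]
width: 0.0294
gripper_force: 0.1
```

```bash
python3 -m handwheel '[{"delta_pos":[0,0,0],"dr":[0,0,0]},{"delta_pos":[0,0,0],"dr":[0,0,0]},{"delta_pos":[0,0,0],"dr":[0,0,0]},{"delta_pos":[0,0,0],"dr":[0,0,0]}]'
```

```text
t: 16.25
eef_pos: [0.629, 0.2589, 0.0874]
ee_rot: [-3.141, -0.349, -1.506]
force: [-0.5, -0.5, -0.0]
width: 0.0257
gripper_force: 35.0
```

```bash
python3 -m handwheel '[{"delta_pos":[0,0,0.2],"dr":[0,0,0]},{"delta_pos":[0,0,0.5],"dr":[0,0,0]},{"delta_pos":[0,0,0.7],"dr":[0,0,0]},{"delta_pos":[0,0,0.9],"dr":[0,0,0]},{"delta_pos":[0,0,0.9],"dr":[0,0,0]},{"delta_pos":[0,0,0.9],"dr":[0,0,0]},{"delta_pos":[0,0,0.9],"dr":[0,0,0]},{"delta_pos":[0,0,0.9],"dr":[0,0,0]},{"delta_pos":[0,0,0.9],"dr":[0,0,0]},{"delta_pos":[0,0,0.9],"dr":[0,0,0]}]'
python3 - <<'E'
from fit import *
st=[.5437,-.2233,-1.873]; R=tool(st[2],20,-1)
# clip at hole + 80 above, TCP = clip (1.4,5,25.4)
plan(world(st,(-30+1.4,5,214+25.4+75)),R)
E
```

```text
t: 17.25
eef_pos: [0.6288, 0.2587, 0.3212]
ee_rot: [-3.14, -0.347, -1.507]
force: [0.7, -0.1, -1.1]
width: 0.0255
gripper_force: 35.0
t 17.25 tot [ -2.39 -15.21  -0.23] [ -0.08   0.1  -21.03] n 16 row [-0.15, -0.95, -0.014] [-0.01, 0.01, -1.31]
```

```bash
python3 -m handwheel '[{"delta_pos":[-0.06,-0.4,0],"dr":[0,0,-1]},{"delta_pos":[-0.13,-0.85,0],"dr":[0,0,-1.2]},{"delta_pos":[-0.13,-0.85,0],"dr":[0,0,-1.2]},{"delta_pos":[-0.13,-0.85,0],"dr":[0,0,-1.2]},{"delta_pos":[-0.13,-0.85,0],"dr":[0,0,-1.2]},{"delta_pos":[-0.13,-0.85,0],"dr":[0,0,-1.2]},{"delta_pos":[-0.13,-0.85,0],"dr":[0,0,-1.2]},{"delta_pos":[-0.13,-0.85,0],"dr":[0,0,-1.2]},{"delta_pos":[-0.13,-0.85,0],"dr":[0,0,-1.2]},{"delta_pos":[-0.13,-0.85,0],"dr":[0,0,-1.2]}]'
python3 -m handwheel '[{"delta_pos":[-0.13,-0.85,0],"dr":[0,0,-1.2]},{"delta_pos":[-0.13,-0.85,0],"dr":[0,0,-1.2]},{"delta_pos":[-0.13,-0.85,0],"dr":[0,0,-1.2]},{"delta_pos":[-0.13,-0.85,0],"dr":[0,0,-1.2]},{"delta_pos":[-0.13,-0.85,0],"dr":[0,0,-1.2]},{"delta_pos":[-0.13,-0.85,0],"dr":[0,0,-1.2]},{"delta_pos":[-0.13,-0.85,0],"dr":[0,0,-0.8]},{"delta_pos":[-0.12,-0.83,0],"dr":[0,0,0]},{"delta_pos":[0,-0.4,0],"dr":[0,0,0]},{"delta_pos":[0,0,0],"dr":[0,0,0]}]'
python3 - <<'E'
from fit import *
st=[.5437,-.2233,-1.873]; R=tool(st[2],20,-1)
s=plan(world(st,(-30+1.4,5,214+25.4+75)),R);print(s["eef_pos"],s["ee_rot"])
a=snap("side","s6.png")
for c in("side","top"):
  if c=="top": b=snap("top","t6.png")
  for q in("clip_tip","clip","hole_mouth"):print(c,q,[(np.round(d["location"],1).tolist(),round(d["conf"],2)) for d in mark_of(c,q)[:3]])
r=lambda im,x,y,w,h:cv2.resize(im[y:y+h,x:x+w],(400,400),interpolation=cv2.INTER_CUBIC)
cv2.imwrite("pics/m7.png",np.hstack([r(a,385,210,70,70),r(b,400,150,60,60)])[:,:,::-1])
E
```

```text
t: 18.25
eef_pos: [0.5915, 0.0157, 0.3189]
ee_rot: [-3.141, -0.348, -1.714]
force: [0.1, 0.5, -0.3]
width: 0.0257
gripper_force: 35.0
t: 19.25
eef_pos: [0.5605, -0.1996, 0.3188]
ee_rot: [-3.141, -0.348, -1.854]
force: [-0.9, 0.8, -0.5]
width: 0.0259
gripper_force: 35.0
t 19.25 tot [-0.12  0.07 -0.15] [-0.02  0.06 -1.08] n 1 row [-0.116, 0.071, -0.146] [-0.02, 0.06, -1.08]
[ 0.56047551 -0.19960864  0.31878596] [-3.1406279  -0.34841967 -1.85440713]
side clip_tip []
side clip []
side hole_mouth [([418.2, 286.3], 0.81), ([332.4, 313.9], 0.38)]
top clip_tip []
top clip []
top hole_mouth [([434.0, 186.4], 0.87), ([458.3, 187.4], 0.36)]
```

View pics/m7.png

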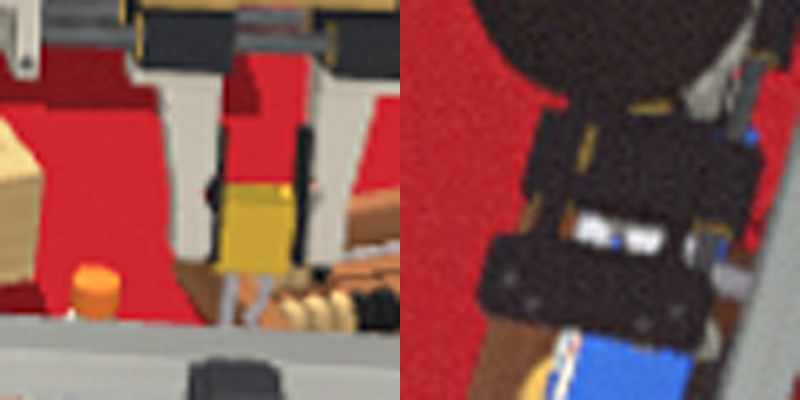

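```bash
python3 - <<'E'
from fit import *
st=[.5437,-.2233,-1.873]
print("fit hole",world(st,(-30,0,214)).round(4))
for f in("top0.png","t3.png","t5.png"):
    g=cv2.imread("pics/"+f,0).astype(float); w=g[182:191,429:438]; 
    i=np.unravel_index(np.argmin(w[2:-2,2:-2]),(5,5)); r,c=i[0]+2,i[1]+2
    k=w[r-2:r+3,c-2:c+3]; k=np.clip(np.median(k)-k,0,None); Y,X=np.mgrid[-2:3,-2:3]
    p=(429+c+(k*X).sum()/k.sum(),182+r+(k*Y).sum()/k.sum()); print(f,np.round(p,2),atz("top",p,.213).round(4))
# side yellow silhouette
s=get_state();b=cv2.cvtColor(cv2.imread("pics/s6.png"),cv2.COLOR_BGR2HSV)
m=(b[...,0]>20)&(b[...,0]<34)&(b[...,1]>150);m[:,:415]=0;m[:,445:]=0;m[:238]=0;m[262:]=0
n,l,stt,_=cv2.connectedComponentsWithStats(m.astype(np.uint8));j=1+np.argmax(stt[1:,4]);print("yellow bbox",stt[j])
yaw=s["ee_rot"][2]; R=Ro.from_euler("z",yaw).as_matrix()
for x in(-1.4,):
    o=s["eef_pos"]-R@np.array([-x,5,25.4])/1000; print("clip origin",o.round(4))
    P=np.array([proj("side",o+R@np.array([a,c,d])/1000) for a in(-8,8) for c in(-8,18) for d in(0,28)]);print(P.min(0).round(1),P.max(0).round(1))
# block: same bbox check of the grip in initial top/side pictures, clip at fit pose
o=np.array([.6239,.26,.062]);R=Ro.from_euler("z",-1.505).as_matrix()
for c,f,(x0,x1,y0,y1) in(("side","side0.png",(366,392,220,245)),("top","top0.png",(256,274,160,180))):
    b=cv2.cvtColor(cv2.imread("pics/"+f),cv2.COLOR_BGR2HSV);m=(b[...,0]>20)&(b[...,0]<34)&(b[...,1]>165);M=np.zeros_like(m);M[y0:y1,x0:x1]=m[y0:y1,x0:x1]
    ys,xs=np.nonzero(M);P=np.array([proj(c,o+R@np.array([a,cc,d])/1000) for a in(-8,8) for cc in(-8,18) for d in(0,28)])
    h=np.zeros(M.shape,np.uint8);cv2.fillConvexPoly(h,cv2.convexHull(P.round().astype(np.int32)),1);hy,hx=np.nonzero(h)
    print(c,"seen",xs.min(),ys.min(),xs.max(),ys.max(),xs.mean().round(2),ys.mean().round(2),M.sum(),"pred",P.min(0).round(1),P.max(0).round(1),hx.mean().round(2),hy.mean().round(2),h.sum())
E
```

```text
fit hole [ 0.5526 -0.1947  0.214 ]
top0.png [432.23 185.31] [ 0.5544 -0.1937  0.213 ]
t3.png [432.71 185.4 ] [ 0.5542 -0.1949  0.213 ]
t5.png [432.63 185.62] [ 0.5536 -0.1947  0.213 ]
yellow bbox [422 243  15  15 192]
clip origin [ 0.557  -0.1946  0.293 ]
[419.9 240.6] [435.5 257.5]
side seen 374 226 383 237 378.64 231.27 102 pred [372.8 224.8] [384.3 237.5] 378.41 231.3 145
top seen 261 166 266 175 263.7 170.2 46 pred [260.3 165.1] [267.3 176.8] 263.77 170.83 86
```

```bash
python3 - <<'E'
from fit import *
p=[.5545,-.1950,-1.873]; R=tool(p[2],20,-1)
plan(world(p,(1.4,5,297)),R); print(world(p,(1.4,5,297)))
E
```

```text
t 19.65 tot [-0.09 -0.02 -0.71] [-0.02  0.04 -1.27] n 1 row [-0.085, -0.016, -0.715] [-0.02, 0.04, -1.27]
[ 0.55885674 -0.19782468  0.297     ]
```

```bash
python3 -m handwheel '[{"delta_pos":[-0.085,-0.016,-0.1],"dr":[0,0,-1.25]},{"delta_pos":[0,0,-0.2],"dr":[0,0,0]},{"delta_pos":[0,0,-0.2],"dr":[0,0,0]},{"delta_pos":[0,0,-0.2],"dr":[0,0,0]},{"delta_pos":[0,0,0],"dr":[0,0,0]},{"delta_pos":[0,0,0],"dr":[0,0,0]}]'
python3 -m handwheel '[{"delta_pos":[0,0,-0.05],"dr":[0,0,0]},{"delta_pos":[0,0,-0.05],"dr":[0,0,0]},{"delta_pos":[0,0,-0.05],"dr":[0,0,0]},{"delta_pos":[0,0,0],"dr":[0,0,0]}]'
python3 -m handwheel '[{"delta_pos":[0,0,-0.05],"dr":[0,0,0]},{"delta_pos":[0,0,-0.05],"dr":[0,0,0]},{"delta_pos":[0,0,0],"dr":[0,0,0]}]'
```

```text
t: 20.25
eef_pos: [0.5587, -0.1986, 0.2973]
ee_rot: [-3.141, -0.349, -1.873]
force: [0.2, 0.3, -0.8]
width: 0.0255
gripper_force: 35.0
t: 20.65
eef_pos: [0.5585, -0.1985, 0.2929]
ee_rot: [-3.141, -0.349, -1.874]
force: [-0.3, -0.4, -0.7]
width: 0.0263
gripper_force: 35.0
t: 20.95
eef_pos: [0.5578, -0.1984, 0.2891]
ee_rot: [3.14, -0.349, -1.874]
force: [-2.3, 0.4, -1.9]
width: 0.0257
gripper_force: 35.0
```

```bash
python3 -m handwheel '[{"delta_pos":[-0.04,0,0],"dr":[0,0,0]},{"delta_pos":[0,0,-0.05],"dr":[0,0,0]},{"delta_pos":[0,0,0],"dr":[0,0,0]}]'
python3 -m handwheel '[{"delta_pos":[0,0,-0.07],"dr":[0,0,0]},{"delta_pos":[0,0,-0.07],"dr":[0,0,0]},{"delta_pos":[0,0,0],"dr":[0,0,0]}]'
```

```text
t: 21.25
eef_pos: [0.5574, -0.1985, 0.2883]
ee_rot: [-3.141, -0.349, -1.874]
force: [-1.5, -0.4, -0.5]
width: 0.0256
gripper_force: 35.0
t: 21.55
eef_pos: [0.5574, -0.1984, 0.2838]
ee_rot: [-3.141, -0.349, -1.874]
force: [-2.1, -0.0, -1.6]
width: 0.0256
gripper_force: 35.0
```

```bash
python3 -m handwheel '[{"delta_pos":[-0.03,0,-0.05],"dr":[0,0,0]},{"delta_pos":[0,0,-0.1],"dr":[0,0,0]},{"delta_pos":[0,0,0],"dr":[0,0,0]}]'
python3 -m handwheel '[{"delta_pos":[0,0,-0.1],"dr":[0,0,0]},{"delta_pos":[0,0,-0.1],"dr":[0,0,0]},{"delta_pos":[0,0,0],"dr":[0,0,0]}]'
```

```text
t: 21.85
eef_pos: [0.5568, -0.1984, 0.2793]
ee_rot: [-3.141, -0.348, -1.874]
force: [-0.6, 0.4, -0.8]
width: 0.0261
gripper_force: 35.0
t: 22.15
eef_pos: [0.5564, -0.1984, 0.2732]
ee_rot: [3.142, -0.349, -1.873]
force: [0.5, -0.0, 0.1]
width: 0.0254
gripper_force: 35.0
```

```bash
python3 -m handwheel '[{"delta_pos":[0,0,-0.1],"dr":[0,0,0]},{"delta_pos":[0,0,-0.1],"dr":[0,0,0]},{"delta_pos":[0,0,0],"dr":[0,0,0]}]'
python3 -m handwheel '[{"delta_pos":[0,0,-0.1],"dr":[0,0,0]},{"delta_pos":[0,0,-0.1],"dr":[0,0,0]},{"delta_pos":[0,0,0],"dr":[0,0,0]}]'
python3 -m handwheel '[{"delta_pos":[0,0,-0.1],"dr":[0,0,0]},{"delta_pos":[0,0,-0.1],"dr":[0,0,0]},{"delta_pos":[0,0,0],"dr":[0,0,0]}]'
```

```text
t: 22.45
eef_pos: [0.5564, -0.1985, 0.2672]
ee_rot: [3.141, -0.349, -1.874]
force: [0.2, -0.2, -1.2]
width: 0.0252
gripper_force: 35.0
t: 22.75
eef_pos: [0.5568, -0.1984, 0.2614]
ee_rot: [-3.141, -0.348, -1.874]
force: [1.5, -1.4, -1.6]
width: 0.0258
gripper_force: 35.0
t: 23.05
eef_pos: [0.5566, -0.1984, 0.2552]
ee_rot: [-3.141, -0.348, -1.874]
force: [1.8, -0.2, -1.8]
width: 0.0256
gripper_force: 35.0
```

```bash
python3 -m handwheel '[{"delta_pos":[0,0,-0.1],"dr":[0,0,0]},{"delta_pos":[0,0,-0.1],"dr":[0,0,0]},{"delta_pos":[0,0,0],"dr":[0,0,0]}]'
python3 -m handwheel '[{"delta_pos":[0,0,-0.1],"dr":[0,0,0]},{"delta_pos":[0,0,-0.1],"dr":[0,0,0]},{"delta_pos":[0,0,0],"dr":[0,0,0]}]'
python3 -m handwheel '[{"delta_pos":[0,0,-0.07],"dr":[0,0,0]},{"delta_pos":[0,0,0],"dr":[0,0,0]}]'
```

```text
t: 23.35
eef_pos: [0.5564, -0.1984, 0.249]
ee_rot: [3.142, -0.348, -1.874]
force: [4.1, -0.8, -2.3]
width: 0.0256
gripper_force: 35.0
t: 23.65
eef_pos: [0.5562, -0.1984, 0.243]
ee_rot: [3.141, -0.348, -1.874]
force: [1.8, -0.2, -2.9]
width: 0.0258
gripper_force: 35.0
t: 23.85
eef_pos: [0.5559, -0.1984, 0.241]
ee_rot: [3.141, -0.349, -1.874]
force: [1.2, 0.1, -2.3]
width: 0.0256
gripper_force: 35.0
```

```bash
python3 -m handwheel '[{"delta_pos":[0,0,-0.05],"dr":[0,0,0]},{"delta_pos":[0,0,0],"dr":[0,0,0]}]'
python3 -m handwheel '[{"delta_pos":[0,0,-0.05],"dr":[0,0,0]},{"delta_pos":[0,0,0],"dr":[0,0,0]}]'
```

```text
t: 24.05
eef_pos: [0.5561, -0.1985, 0.2398]
ee_rot: [3.141, -0.349, -1.874]
force: [1.2, -0.2, -1.9]
width: 0.0253
gripper_force: 35.0
t: 24.25
eef_pos: [0.5564, -0.1986, 0.2394]
ee_rot: [-3.141, -0.349, -1.874]
force: [-1.7, 1.4, 4.2]
width: 0.0258
gripper_force: 35.0
```

```bash
python3 -m handwheel '[{"delta_pos":[0,0,-0.03],"dr":[0,0,0]},{"delta_pos":[0,0,0],"dr":[0,0,0]}]'
python3 -m handwheel '[{"delta_pos":[0,0,0.06],"dr":[0,0,0]},{"delta_pos":[0,0,0],"dr":[0,0,0]}]'
python3 -m handwheel '[{"delta_pos":[0,0,0],"dr":[0,0,0]},{"delta_pos":[0,0,0],"dr":[0,0,0]},{"delta_pos":[0,0,0],"dr":[0,0,0]},{"delta_pos":[0,0,0],"dr":[0,0,0]},{"delta_pos":[0,0,0],"dr":[0,0,0]}]' -0.1
python3 - <<'E'
from fit import *
print((-Ro.from_euler("xyz",get_state()["ee_rot"]).as_matrix()[:,2]).round(3))
E
```

```text
t: 24.45
eef_pos: [0.5564, -0.1986, 0.2393]
ee_rot: [-3.14, -0.349, -1.874]
force: [-4.8, 3.0, 9.8]
width: 0.0257
gripper_force: 35.0
t: 24.65
eef_pos: [0.5566, -0.1984, 0.2397]
ee_rot: [-3.141, -0.348, -1.874]
force: [-0.5, 0.2, -0.3]
width: 0.0258
gripper_force: 35.0
t: 25.15
eef_pos: [0.5566, -0.1985, 0.2395]
ee_rot: [-3.141, -0.349, -1.874]
force: [-0.3, -0.1, 0.2]
width: 0.0481
gripper_force: 0.0
[0.101 0.326 0.94 ]
```

```bash
python3 -m handwheel '[{"delta_pos":[0.02,0.07,0.2],"dr":[0,0,0]},{"delta_pos":[0.04,0.13,0.38],"dr":[0,0,0]},{"delta_pos":[0.06,0.2,0.56],"dr":[0,0,0]},{"delta_pos":[0.08,0.26,0.75],"dr":[0,0,0]},{"delta_pos":[0.08,0.26,0.75],"dr":[0,0,0]},{"delta_pos":[0,0.9,0.3],"dr":[0,0,0]},{"delta_pos":[0,0.9,0],"dr":[0,0,0]},{"delta_pos":[0,0.9,0],"dr":[0,0,0]},{"delta_pos":[0,0.9,0],"dr":[0,0,0]},{"delta_pos":[0,0.9,0],"dr":[0,0,0]}]'
python3 -m handwheel '[{"delta_pos":[0,0.9,0],"dr":[0,0,0]},{"delta_pos":[0,0.9,0],"dr":[0,0,0]},{"delta_pos":[0,0.9,0],"dr":[0,0,0]},{"delta_pos":[0,0.9,0],"dr":[0,0,0]},{"delta_pos":[0,0,0],"dr":[0,0,0]}]'
python3 - <<'E'
from fit import *
for c,f in(("top","t7.png"),("side","s7.png")):
    im=snap(c,f);b=cv2.cvtColor(im,cv2.COLOR_RGB2HSV);m=(b[...,0]>20)&(b[...,0]<34)&(b[...,1]>150)
    h=[.5543,-.1950,-1.873]; P=np.array([proj(c,world(h,(x,y,214+z))) for x in(-8,8) for y in(-8,18) for z in(0,28)]);lo,hi=P.min(0),P.max(0)
    M=np.zeros_like(m);y0,y1,x0,x1=int(lo[1])-12,int(hi[1])+12,int(lo[0])-12,int(hi[0])+12;M[y0:y1,x0:x1]=m[y0:y1,x0:x1]
    n,l,s,_=cv2.connectedComponentsWithStats(M.astype(np.uint8));print(c,"pred",lo.round(1),hi.round(1),"seen",[q.tolist() for q in s[1:] if q[4]>5])
    for q in("clip","clip_leg","clip_tip","radio_bar","radio"):print(q,[(np.round(d["location"],1).tolist(),round(d["conf"],2)) for d in mark_of(c,q)[:4]])
    bl=(b[...,0]>100)&(b[...,0]<125)&(b[...,1]>120)&(b[...,2]>50);n,l,s,_=cv2.connectedComponentsWithStats(bl.astype(np.uint8));print("blue",[q.tolist() for q in s[1:] if q[4]>60])
    rp=[.5451,-.2199,-1.873,.074];P=np.array([proj(c,world(rp,(x,y,z))) for x in(-22.5,22.5) for y in(-75,75) for z in(0,90)]);print("radio pred",P.min(0).round(),P.max(0).round())
E
```

```text
t: 26.15
eef_pos: [0.565, -0.0345, 0.329]
ee_rot: [-3.14, -0.348, -1.874]
force: [0.5, -0.4, 0.0]
width: 0.0484
gripper_force: 0.0
t: 26.65
eef_pos: [0.5654, 0.0751, 0.3285]
ee_rot: [-3.14, -0.348, -1.871]
force: [0.3, 0.6, -0.2]
width: 0.0481
gripper_force: 0.0
top pred [429.  175.3] [439.9 189. ] seen [[431, 176, 8, 12, 65]]
clip [([431.4, 184.7], 0.54)]Traceback (most recent call last):
  File "<stdin>", line 7, in <module>
ValueError: it knows: black_radio, block, camera, clip, clip_tip, film_can, glue, hole_mouth, hook_seat, jar, lamp, mug, radio, radio_bar, radio_front, stand, tin
```

```bash
python3 - <<'E'
from fit import *
rp=[.5451,-.2199,-1.873,.074];old={"top":"t5.png","side":"s5.png"}
for c in("top","side"):
    im=snap(c,c+"8.png");b=cv2.cvtColor(im,cv2.COLOR_RGB2HSV)
    if c=="side":
        m=(b[...,0]>20)&(b[...,0]<34)&(b[...,1]>150);M=np.zeros_like(m);M[260:330,400:445]=m[260:330,400:445]
        n,l,s,_=cv2.connectedComponentsWithStats(M.astype(np.uint8));print("yellow",[q.tolist() for q in s[1:] if q[4]>3])
        h=[.5543,-.1950,-1.873];P=np.array([proj(c,world(h,(x,y,214+z))) for x in(-8,8) for y in(-8,18) for z in(0,28)]);print("pred",P.min(0).round(),P.max(0).round())
    f=lambda B:(B[...,0]>100)&(B[...,0]<125)&(B[...,1]>120)&(B[...,2]>50)
    for nm,B in(("now",b),("hung",cv2.cvtColor(cv2.imread("pics/"+old[c]),cv2.COLOR_BGR2HSV))):
        n,l,s,_=cv2.connectedComponentsWithStats(f(B).astype(np.uint8));print(c,nm,"blue",[q.tolist() for q in s[1:] if q[4]>60])
    P=np.array([proj(c,world(rp,(x,y,z))) for x in(-22.5,22.5) for y in(-75,75) for z in(0,90)]);print("radio pred",P.min(0).round(),P.max(0).round())
    a=im[:,:,::-1].copy();o=cv2.imread("pics/"+c+"0.png")
    for q,(x,y) in dict(glue=(325,174),film=(405,245),camera=(295,232),black=(350,237),jar=(491,235),tin=(427,211),mug=(216,176)).items() if c=="top" else dict(glue=(399,275),film=(346,352),black=(335,300),jar=(396,433),tin=(399,362),mug=(361,219),cam=(327,268)).items():
        t=o[y-9:y+9,x-9:x+9];w=a[y-15:y+15,x-15:x+15];r=cv2.matchTemplate(w,t,cv2.TM_CCOEFF_NORMED);_,v,_,L=cv2.minMaxLoc(r);print(q,round(v,2),(L[0]-6,L[1]-6),end="; ")
    print()
E
```

```text
top now blue [[434, 166, 19, 23, 198], [419, 191, 28, 34, 497], [228, 292, 42, 69, 687]]
top hung blue [[433, 166, 20, 23, 246], [419, 191, 28, 35, 506], [228, 286, 45, 67, 1354]]
radio pred [417. 165.] [454. 227.]
glue 0.28 (0, 0); film 1.0 (0, 0); camera 1.0 (0, 0); black 0.98 (0, 0); jar 0.83 (0, 0); tin 0.36 (-6, 0); mug -0.04 (-6, -4); 
yellow [[400, 281, 7, 10, 62], [416, 283, 3, 7, 16]]
pred [415. 274.] [430. 290.]
side now blue [[184, 216, 76, 66, 3435], [378, 308, 39, 47, 1496], [422, 312, 33, 46, 1159]]
side hung blue [[184, 216, 76, 66, 3467], [378, 308, 39, 47, 1492], [422, 312, 33, 46, 1157]]
radio pred [377. 307.] [454. 357.]
glue 1.0 (0, 0); film 1.0 (0, 0); black 0.97 (0, 0); jar 0.81 (1, 1); tin 0.45 (-2, 6); mug 1.0 (0, 0); cam 1.0 (0, 0);
```

```bash
python3 -c "from station import *;print(job_done())"
```

```text
the job is handed in; nothing more can be done
None
```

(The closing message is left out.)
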